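# Refill the tub of ball knobs and crate the empty cup

## Task

Pour all six ball knobs from the aluminium cup into the white parts tub, then set the empty cup down upright (do not drop it) in the one free cell of the divided crate and let go of it. Leave the tub standing where it is, and do not knock over or push away the can, bottle and reel on the bench or the things already standing in the crate.

Things in the scene. Friction and masses are not known exactly. Their poses are not given: they have to be found in the camera images.
- cup: Aluminium cup, open at the top, eight flat upright sides: 66 mm over opposite flats, each flat 27 mm wide, 90 mm tall, wall 3 mm, floor 5 mm thick, about 120 g. Flats face along its x and y axes and the diagonals between; grip two opposite flats so that it cannot swivel. Starts upright with the six knobs in its lower 40 mm. Origin: centre of its underside; z is up.
- cup_rim (a point): Centre of the cup's mouth, at rim height, 90 mm above the cup's origin.
- tub: White plastic parts tub, open at the top, round: 112 mm across the base, 120 mm across the rim (112 mm inside), 70 mm tall, wall 4 mm, loose, about 350 g, empty at the start. Origin: centre of its underside, z up.
- tub_rim (a point): Centre of the tub's mouth, at rim height.
- crate: Plywood crate, fixed to the bench, open at the top, 180 x 180 mm and 45 mm tall, walls and floor 4 mm, divided by a cross into 2 x 2 square cells 84 mm wide. Origin: centre of its underside; its x and y axes run along its sides; the cell centres lie at (+-44, +-44) mm. Three cells hold the jar, the tin and the flask, in any order; one is free.
- liner: Thin cork sheet 74 x 74 mm, fixed on the floor of the crate's one free cell, centred in it; its top lies 7 mm above the bench. Origin: centre of its underside; its x and y axes are along the crate's.
- jar: Closed glass jar with a steel lid, 64 mm diameter, 95 mm tall, standing loose in one crate cell. Origin: centre of its underside.
- tin: Plain closed steel tin, 62 mm diameter, 110 mm tall, standing loose in one crate cell. Origin: centre of its underside.
- flask: Grey plastic bottle with a white cap, 60 mm diameter, 120 mm tall, standing loose in one crate cell. Origin: centre of its underside.
- spray: Bystander: closed aluminium can with a paper label, 54 mm diameter, 125 mm tall, standing on the bench close beside the cup (about 22 to 32 mm between them), on any side. Origin: centre of its underside.
- bottle: Bystander: brown glass bottle with a black cap, 64 mm diameter, 150 mm tall, standing on the bench close to the tub. Origin: centre of its underside.
- reel: Bystander: wooden reel standing on its flange, 76 mm diameter, 48 mm tall, standing on the bench close to the tub. Origin: centre of its underside.
- knob0: Black ball knob, a polished 22 mm ball with a flush 10 mm brass insert on one side, 20 g; one of six alike. Origin: centre of the ball.
- knob1: Black ball knob, a polished 22 mm ball with a flush 10 mm brass insert on one side, 20 g; one of six alike. Origin: centre of the ball.
- knob2: Black ball knob, a polished 22 mm ball with a flush 10 mm brass insert on one side, 20 g; one of six alike. Origin: centre of the ball.
- knob3: Black ball knob, a polished 22 mm ball with a flush 10 mm brass insert on one side, 20 g; one of six alike. Origin: centre of the ball.
- knob4: Black ball knob, a polished 22 mm ball with a flush 10 mm brass insert on one side, 20 g; one of six alike. Origin: centre of the ball.
- knob5: Black ball knob, a polished 22 mm ball with a flush 10 mm brass insert on one side, 20 g; one of six alike. Origin: centre of the ball.
Things that resemble listed ones, but are neither listed nor needed, are in the scene too. There is more than one size of the tub; the job needs the middle-sized.

How it is judged (in metres and radians):
On the way:
1. all six ball knobs are inside the tub while the cup is held clear above the bench (horizontal distance between each of knob0, knob1, knob2, knob3, knob4, knob5 and tub below 0.056 m and z of knob0 in the frame of tub between 0 and 0.06 m and z of knob1 in the frame of tub between 0 and 0.06 m and z of knob2 in the frame of tub between 0 and 0.06 m and z of knob3 in the frame of tub between 0 and 0.06 m and z of knob4 in the frame of tub between 0 and 0.06 m and z of knob5 in the frame of tub between 0 and 0.06 m and height (world z) of cup above 0.06 m and contact force between the fingers and cup above 0.5 N), for 0.2 s.
At the end, for the whole second after the job is handed in: All knobs in the tub (within 56 mm of its axis, under 60 mm up); cup at rest, upright within 7 deg, on the free cell's floor, within 20 mm of its centre; tub upright, moved under 40 mm; can, bottle, reel, jar, tin and flask upright (8 deg), moved under 30 mm (horizontal distance between each of knob0, knob1, knob2, knob3, knob4, knob5 and tub below 0.056 m and z of knob0 in the frame of tub between 0 and 0.06 m and z of knob1 in the frame of tub between 0 and 0.06 m and z of knob2 in the frame of tub between 0 and 0.06 m and z of knob3 in the frame of tub between 0 and 0.06 m and z of knob4 in the frame of tub between 0 and 0.06 m and z of knob5 in the frame of tub between 0 and 0.06 m and horizontal distance between cup and liner below 0.02 m and z of cup in the frame of liner below 0.01 m and angle between cup's own z axis and vertical below 0.12 rad and linear speed of cup below 0.02 m/s and angle between tub's own z axis and vertical below 0.1 rad and distance of tub from where it was at the start of the episode below 0.04 m and angle between each of spray, bottle, reel, jar, tin, flask's own z axis and vertical below 0.15 rad and distance of each of spray, bottle, reel, jar, tin, flask from where it was at the start of the episode below 0.03 m); the robot touches nothing.
It fails at once if the cup is let go more than about 30 mm above a support (dropped) (height (world z) of cup above 0.045 m and contact force between each of the fingers, the arm and cup below 0.02 N).
It fails at once if the tub is tipped by more than 30 degrees or pushed more than 60 mm away (angle between tub's own z axis and vertical above 0.52 rad or distance of tub from where it was at the start of the episode above 0.06 m).
It fails at once if a bystander or a thing in the crate is knocked over (tilted more than 35 degrees) (angle between any of spray, bottle, reel, jar, tin, flask's own z axis and vertical above 0.6 rad).
It also fails if it takes over 67 s, if anything falls off the work surface, if the arm or the gripper's body presses on something with over 40 N, if the wrist force passes 120 N, or if a joint passes its speed limit or range.

## Robot

A 6-joint arm with a two-finger parallel gripper is mounted at the origin on the work surface. World frame = base frame: x ahead of the robot, y to its left, z up, the work surface at z = 0. Lengths are in mm, angles in rad, forces in N, time in s.
With the tool pointing down it reaches from about 425 to 925 mm from the base axis. Payload 12.5 kg.
Tool frame: the origin (TCP) lies on the mounting face of the last link; the fingertips stand 173 mm ahead of it and the grasp point (between the pads) lies 155 mm ahead of it; z points along the fingers, y is the line along which they close (so a half turn about z gives the same grasp; the last joint's range is limited). The gripper opens to 85 mm and grips with 20 to 120 N. Pads are 22 mm wide; open, the fingers measure 114 mm over their backs; the gripper's body (76 mm by 85 mm) begins 54 mm behind the grasp point. The pads swing forward as they close: fully open they stand 13 mm farther back than shut.
Start: joints at [-1.244, 0.491, 1.559, -0, 1.092, -0.106], TCP at [262.152, -567.363, 404.727] pointing down, gripper open.
Joint ranges: [-3.1, 3.1], [-0.84, 2.19], [0.05, 2.79], [-1.13, 4.28], [0.06, 2.93], [-2.69, 2.69]. Speed limits (rad/s): [2.22, 2.22, 2.79, 3.14, 3.14, 3.14].

## Interface

Orientations are given as [roll, pitch, yaw] about the fixed x, y, z axes, in that order (R = Rz(yaw) Ry(pitch) Rx(roll)).
In Python, from plant import state, vision, sign_off gives the robot as it stands.
- The arm moves only by the tool step_arm, never from a script. Its argument "steps" is a list that holds one entry, the list of rows, each a list of 7 numbers: the opening, from -1 (shut) to 1 (fully open), then the shift along the tool's x, y, z in units of 30 mm (1.0 is 30 mm), then the turn, a rotation vector about the tool's x, y, z in units of 6 degrees (1.0 is 6 degrees). In form: [[[hand, tx, ty, tz, rx, ry, rz], ...]]. A call has 1 to 12 rows; each row shifts and turns the commanded pose from where the row before left it, along the tool's axes as they then stand; what a row does not reach is not made up. A row lasts 1/10 s, in which the tool goes at most 50 mm and 8.59 degrees, less where a joint would pass 70% of its speed; a pose out of reach is approached as far as the arm can. A call is refused whole if a number of a shift passes 1 or a number of a turn 1, either way. A call with a gripper value outside its range is refused whole. The fingers move at their own pace and stop on an object; "newtons" is the grip in N (left out, the last holds). Time passes only in rows, so rows that do not move let the fingers close. It gives the time, the measured TCP pose, the force, the opening and the grip force at its end, in the units of the state.
- state(): the state, without advancing time (a new reading comes with each control period).
- vision.grab_frame(name): name is "side" or "top"; returns a dict with "color" (420x560x3 uint8, red, green, blue), "range_z" (420x560 float32, mm along the optical axis (not along the pixel's ray), 0 where there is no reading), "fx", "fy", "cx", "cy" (pixels), "k1" (the pictures are not rectified: a ray, as slopes to the right and down, at radius r is drawn at 1 + k1 r^2 times it, then the intrinsics apply), "cam_to_world" (4x4, takes a point from camera to world coordinates). Camera axes: x right, y up, looking along -z (the intrinsics and any distortion apply to the point x, -y, -z); pixel columns grow to the right and rows downward; lengths in mm; the calibration is good to about 2 mm. A picture is of the moment at which its call begins.
- sign_off(): hands the job in; it is judged then, once.
The state is a dict: "time_s": time; "joint_pos": joint angles; "joint_velocities": joint speeds; "joint_torque": joint torques, N m; "ee_pos": TCP position; "tool_rot": TCP orientation; "contact_force": force on the tool from outside, world axes, zero at the start; "wrist_torque": the same for the moment, N m; "width": finger opening in mm; "finger_force": force on a finger pad.
Only numpy, scipy, OpenCV 4.12 (cv2) and the standard library are available. Lean on these libraries where they do the work, as an engineer would, in place of code of your own. Each camera call takes 0.05 s, during which the arm holds its last target. There are 200 camera calls.

## Working session

There is one attempt and no reset: what is moved stays moved. The work goes in short steps, Python scripts to look and compute and a tool call to move; the robot and the scene stay as the last step left them, time stands still between calls to the robot, and variables do not carry over. Pictures are saved under pics/ and viewed, at most 10 in all, crops included, and the job is handed in when it is done.

Besides the shell and the picture viewer there is one more tool, called as name(argument=value, ...), one argument or row to a line, values as JSON. step_arm: Moves the arm, as the interface text tells. Its arguments: {"type":"object","properties":{"steps":{"type":"array","items":{"type":"array","items":{"type":"array","items":{"type":"number"}}}},"newtons":{"type":"number"}},"required":["steps"]}

```bash
ls; mkdir -p pics
cat > h.py <<'E'
import numpy as np, cv2, pickle
from plant import state, vision, sign_off
def grab(n):
    f=vision.grab_frame(n); pickle.dump(f,open(f'{n}.pkl','wb')); return f
def load(n): return pickle.load(open(f'{n}.pkl','rb'))
def rays(f):
    h,w=f['range_z'].shape
    v,u=np.mgrid[0:h,0:w].astype(float)
    xd=(u-f['cx'])/f['fx']; yd=(v-f['cy'])/f['fy']; x,y=xd.copy(),yd.copy()
    for _ in range(8):
        s=1+f['k1']*(x*x+y*y); x,y=xd/s,yd/s
    return np.stack([x,-y,-np.ones_like(x)],-1)
def cloud(f):
    p=rays(f)*f['range_z'][...,None]; M=np.array(f['cam_to_world'])
    P=p@M[:3,:3].T+M[:3,3]; P[f['range_z']<=0]=np.nan; return P
E
python3 - <<'E'
from h import *
for n in ('top','side'):
    f=grab(n); cv2.imwrite(f'pics/{n}0.png',cv2.resize(f['color'][...,::-1],None,fx=1.4,fy=1.4))
    print(n,f['fx'],f['k1'],np.round(f['cam_to_world'],3).tolist())
print(state())
E
```

```text
pics
top 488.0374300011334 -0.12930517708085043 [[-0.022, 0.985, -0.17, 346.082], [-1.0, -0.024, -0.011, -32.249], [-0.015, 0.169, 0.985, 1098.178], [0.0, 0.0, 0.0, 1.0]]
side 459.81001673983883 0.012443591830107213 [[-0.885, 0.289, -0.364, 129.187], [-0.465, -0.539, 0.703, 741.232], [0.007, 0.791, 0.611, 717.367], [0.0, 0.0, 0.0, 1.0]]
{'time_s': 0.1, 'joint_pos': array([-1.24357995e+00,  4.91480617e-01,  1.55939066e+00,  4.21675517e-06,
        1.09172707e+00, -1.05605804e-01]), 'joint_velocities': array([ 1.00998429e-05, -8.95701981e-04,  4.20063014e-04, -7.53553905e-04,
        4.62537696e-04, -8.55760750e-04]), 'joint_torque': array([ 3.34994744e-03, -6.19447947e+01, -2.62024748e+01, -3.15071190e-05,
        2.86220711e-03,  9.97907250e-06]), 'ee_pos': array([ 262.15332909, -567.32609729,  404.19695077]), 'tool_rot': array([-3.14059296e+00, -1.09729113e-04,  4.32820185e-01]), 'contact_force': array([0.10276282, 0.31418091, 0.63442897]), 'wrist_torque': array([-0.00965691,  0.01951689, -0.00191694]), 'finger_force': 0.0, 'width': 85.33060646050542}
```

View pics/top0.png

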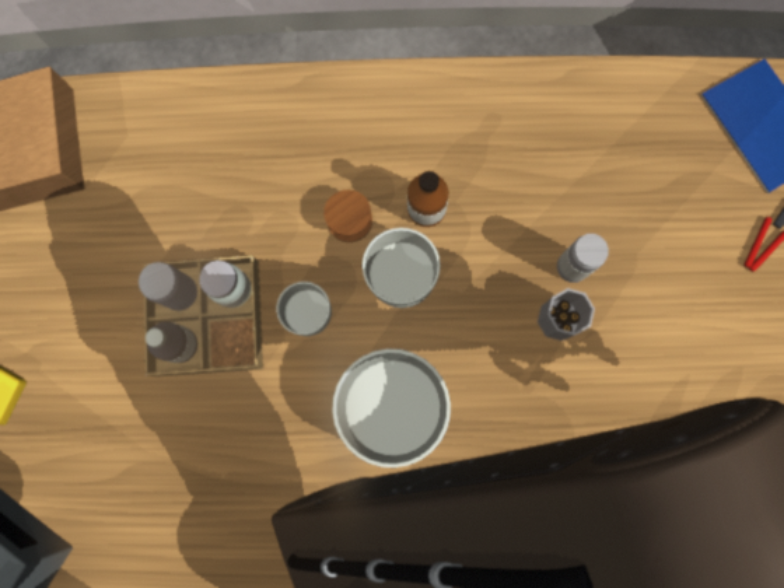

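View pics/side0.png

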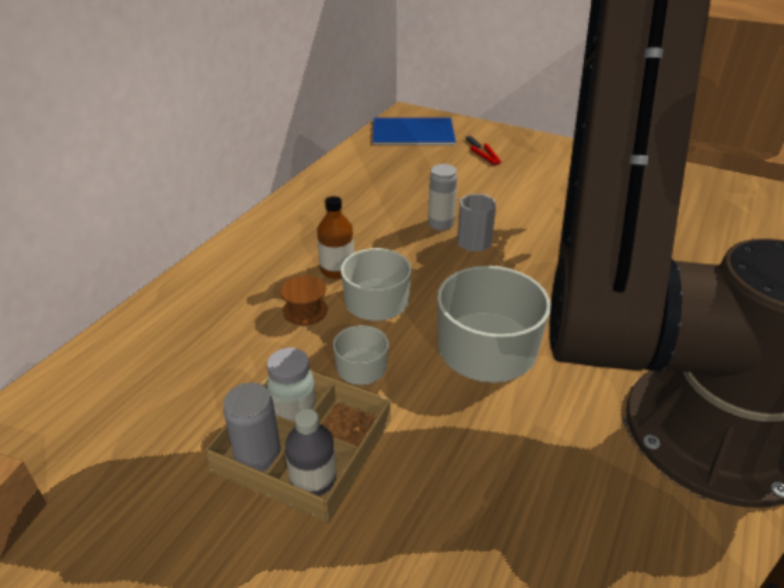

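Run:
```python
from h import *
f=load('top'); P=cloud(f); M=f['range_z']>0
z=P[...,2]
# blobs by height
m=((z>12)&(z<260)).astype(np.uint8); n,l,s,c=cv2.connectedComponentsWithStats(m)
for i in range(1,n):
    if s[i,4]<60: continue
    Q=P[l==i]; t=np.percentile(Q[:,2],95); R=Q[Q[:,2]>t-6]
    (cx,cy),r=cv2.minEnclosingCircle(R[:,:2].astype(np.float32))
    print(i,'px',c[i].round(),'bbox',s[i,:4],'top',t.round(),'med',np.median(R[:,:2],0).round(),'circ',round(cx),round(cy),round(r))
```

```text
2 px [26. 98.] bbox [  0  48  59 101] top 92.0 med [808. 591.] circ 814 596 112
61 px [305. 142.] bbox [291 122  30  40] top 150.0 med [674. -69.] circ 674 -69 15
65 px [248. 152.] bbox [231 135  34  34] top 51.0 med [658.  59.] circ 659 60 39
72 px [285. 185.] bbox [259 163  55  57] top 71.0 med [568. -26.] circ 565 -25 60
74 px [416. 184.] bbox [398 167  36  35] top 127.0 med [ 570. -306.] circ 569 -307 25
85 px [139. 220.] bbox [ 99 182  88  87] top 115.0 med [535. 340.] circ 507 341 65
91 px [213. 218.] bbox [197 202  39  38] top 50.0 med [506. 138.] circ 505 130 42
92 px [404. 225.] bbox [385 206  40  37] top 90.0 med [ 483. -278.] circ 483 -278 36
96 px [277. 292.] bbox [237 249  85  85] top 101.0 med [344.  -6.] circ 348 -6 86
97 px [  6. 280.] bbox [  0 261  18  42] top 33.0 med [385. 629.] circ 377 640 39
115 px [220. 369.] bbox [194 338  89  82] top 258.0 med [228. 103.] circ 203 44 88
116 px [ 19. 392.] bbox [  0 350  50  70] top 150.0 med [125. 543.] circ 128 548 34
```

The top view shows the cup with the knobs at (570,315) and the spray can behind it at (588,252). The middle tub is at (401,267), between the bottle at (428,195) and the reel at (348,215). The large tub is at (391,407) and the small one at (304,308). The crate is at (203,316), with its cork-lined free cell at (232,343). The side view agrees: the free cell is the crate's corner nearest the robot, towards −y.

Run:
```python
from h import *
f=load('top'); P=cloud(f); z=P[...,2]; X=P[...,0];Y=P[...,1]
def reg(x,y,r,lo,hi): return P[(np.hypot(X-x,Y-y)<r)&(z>lo)&(z<hi)]
# bench level
b=P[(z>-15)&(z<12)&(np.abs(Y)<400)&(X>400)&(X<750)]; print('bench z',np.median(b[:,2]))
A=reg(507,341,150,36,52)
r=cv2.minAreaRect(A[:,:2].astype(np.float32)); print('crate',r)
th=np.deg2rad(r[2]); c=np.array(r[0])
for sx in(-1,1):
  for sy in(-1,1):
    q=c+44*(sx*np.array([np.cos(th),np.sin(th)])+sy*np.array([-np.sin(th),np.cos(th)]))
    w=P[np.hypot(X-q[0],Y-q[1])<25]; t=np.nanpercentile(w[:,2],90); R=reg(*q,45,t-5,t+5)
    cc=cv2.minEnclosingCircle(R[:,:2].astype(np.float32)); print('cell',q.round(1),'top',t.round(),'obj',np.round(cc[0],1),round(cc[1],1))
R=reg(483,-278,45,83,97)[:,:2]; 
m=(np.hypot(X-483,Y+278)<45)&(z>83)&(z<97)
cc,rr=cv2.minEnclosingCircle(R.astype(np.float32)); print('cup',cc,rr, len(R))
for d in range(0,180,5):
    u=np.array([np.cos(np.deg2rad(d)),np.sin(np.deg2rad(d))]); p=np.sort(R@u); print(d,round(p[-1]-p[0],1),end='; ')
img=f['color'][...,::-1][190:265,365:445]; cv2.imwrite('pics/cup.png',cv2.resize(img,None,fx=7,fy=7,interpolation=cv2.INTER_CUBIC))
T=reg(565,-25,75,62,78)[:,:2]; print('\ntub',cv2.minEnclosingCircle(T.astype(np.float32)))
```

```text
bench z -0.20848833776949505
crate ((499.1771240234375, 296.05224609375), (181.31222534179688, 181.65904235839844), 3.2175962924957275)
cell [457.7 249.7] top 9.0 obj [457.7 249.6] 44.9
cell [452.8 337.5] top 124.0 obj [456.1 338.2] 14.2
cell [545.6 254.6] top 100.0 obj [545.5 252.8] 28.4
cell [540.6 342.5] top 115.0 obj [542.4 341.5] 29.3
cup (483.103515625, -278.08453369140625) 36.10154342651367 197
0 69.8; 5 70.0; 10 70.0; 15 69.6; 20 68.6; 25 67.2; 30 67.2; 35 68.8; 40 70.2; 45 71.3; 50 72.0; 55 72.2; 60 71.8; 65 70.9; 70 69.5; 75 69.4; 80 70.5; 85 71.0; 90 70.9; 95 71.0; 100 70.9; 105 70.3; 110 69.2; 115 68.3; 120 68.8; 125 69.9; 130 70.5; 135 71.2; 140 71.3; 145 70.8; 150 70.1; 155 69.0; 160 67.3; 165 67.3; 170 68.5; 175 69.3; 
tub ((564.6851806640625, -24.59064483642578), 60.00511169433594)
```

View pics/cup.png

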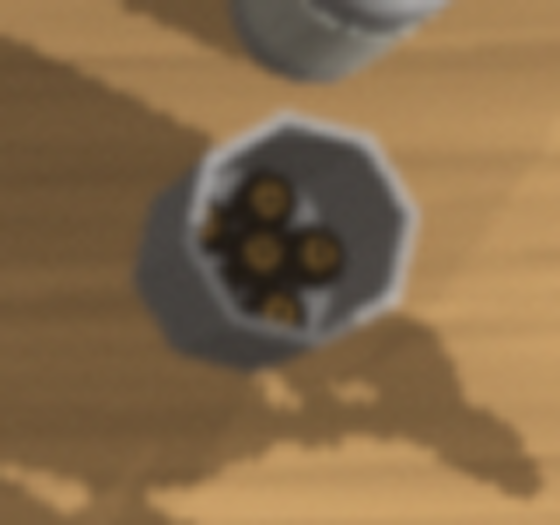

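The cup is at (483, −278) with a flat normal at azimuth −18°, and the spray can stands directly behind that flat. The crop shows the octagonal rim, with one flat facing the can (top edge (288,112)–(372,140)). The free cell's centre is (458, 250). My plan is a low side grasp heading −18°, then a pour by rolling about the tool axis.

step_arm(
  steps=[
    [[1,0.98,-0.95,0.3,0,0,0],[1,0.98,-0.95,0.3,0,0,0],[1,0.98,-0.95,0.3,0,0,0],[1,0.98,-0.95,0.3,0,0,0],[1,0.98,-0.95,0.3,0,0,0],[1,0.98,-0.95,0.3,0,0,0],[1,0.98,-0.95,0.3,0,0,0],[1,0.98,-0.95,0.3,0,0,0],[1,0,0,0,0,0,1],[1,0,0,0,0,0,1],[1,0,0,0,0,0,1],[1,0,0,0,0,0,1]],
  ],
  newtons=40,
)

```text
time_s: 1.3
ee_pos: [380.1, -261.6, 332.5]
tool_rot: [-3.141, 0.0, 0.01]
contact_force: [0.5, -0.3, -0.5]
width: 85.3
finger_force: 0.0
```

```bash
cat >> h.py <<'E'
def log():
    s=state(); open('log.txt','a').write(repr([list(map(float,s['joint_pos'])),list(map(float,s['ee_pos'])),list(map(float,s['tool_rot']))])+'\n')
    print(round(s['time_s'],2),'q',s['joint_pos'].round(3),'p',s['ee_pos'].round(1),'rpy',s['tool_rot'].round(3),'F',s['contact_force'].round(1),'w',round(s['width'],1),round(s['finger_force'],1)); return s
E
echo '[[-1.24357995,.491480617,1.55939066,0,1.09172707,-.105605804],[262.15332909,-567.32609729,404.19695077],[-3.14059296,-.000109729,.432820185]]' > log.txt
python3 -c "from h import *; log()"
```

```text
1.3 q [-0.746  0.364  2.03  -0.     0.748  0.815] p [ 380.1 -261.6  332.5] rpy [-3.141  0.     0.01 ] F [ 0.5 -0.3 -0.5] w 85.3 0.0
```

step_arm(
  steps=[
    [[1,0,0,0,0,0,1],[1,0,0,0,0,0,1],[1,0,0,0,0,0,1],[1,0,0,0,0,0,0.1],[1,0,0,0,1,0,0],[1,0,0,0,1,0,0],[1,0,0,0,1,0,0],[1,0,0,0,1,0,0]],
  ],
)

```text
time_s: 2.1
ee_pos: [380.1, -261.7, 332.7]
tool_rot: [-2.718, -0.002, -0.308]
contact_force: [-0.9, 0.6, 0.2]
width: 85.3
finger_force: 0.0
```

```bash
python3 -c "from h import *; log()"
```

```text
2.1 q [-0.811  0.388  2.013  0.443  1.     0.776] p [ 380.1 -261.7  332.7] rpy [-2.718e+00 -2.000e-03 -3.080e-01] F [-0.9  0.6  0.2] w 85.3 0.0
```

step_arm(
  steps=[
    [[1,0,0,0,0,1,0],[1,0,0,0,0,1,0],[1,0,0,0,0,1,0],[1,0,0,0,0,1,0]],
  ],
)

```text
time_s: 2.5
ee_pos: [380.0, -261.8, 332.7]
tool_rot: [-2.689, -0.385, -0.489]
contact_force: [-0.6, 0.7, 0.0]
width: 85.4
finger_force: 0.0
```

```bash
python3 -c "from h import *; log()"
cat > fit.py <<'E'
from h import *; from scipy.optimize import least_squares; from scipy.spatial.transform import Rotation as R
D=[eval(l) for l in open('log.txt')]
E=lambda a,t: R.from_rotvec(np.array(a)*t).as_matrix()
X,Y,Z=np.eye(3)
def fk(q,p):
    d1,a1,off,L2,e,L3,d6=p
    A=E(Z,q[0]); pos=A@np.array([a1,off,d1])
    A=A@E(Y,q[1]); pos=pos+A@np.array([0,0,L2])
    A=A@E(Y,q[2]); pos=pos+A@np.array([e,0,L3])
    A=A@E(Z,q[3])@E(Y,q[4]); pos=pos+A@np.array([0,0,d6])
    A=A@E(Z,q[5]); return pos,A
def fit():
    f=lambda p: np.concatenate([fk(d[0],p)[0]-d[1] for d in D])
    r=least_squares(f,[300,0,66,400,0,400,100]); return r
if __name__=='__main__':
    r=fit(); print(r.x.round(1),r.fun.round(1))
    p,A=fk(D[-1][0],r.x); T=R.from_euler('xyz',D[-1][2]).as_matrix(); print((A.T@T).round(3))
E
python3 fit.py
```

```text
2.5 q [-0.842  0.361  2.093  0.921  0.723  0.407] p [ 380.  -261.8  332.7] rpy [-2.689 -0.385 -0.489] F [-0.6  0.7  0. ] w 85.4 0.0
[196.7   0.   65.9 586.8  43.1 411.   81.8] [-0. -0. -0.  0.  0.  0.  0.  0.  0. -0.  0. -0.]
[[ 0. -1.  0.]
 [ 1.  0. -0.]
 [ 0.  0.  1.]]
```

```bash
cat > ik.py <<'E'
from fit import *
PR=fit().x
lo=np.array([-3.1,-.84,.05,-1.13,.06,-2.69]);hi=np.array([3.1,2.19,2.79,4.28,2.93,2.69])
T0=np.array([[0,-1,0],[1,0,0],[0,0,1.]])
def rot(az,e):   # tool heading az(deg), e deg below horizontal, cup upright, fingers level
    a,e=np.deg2rad([az,e]); h=np.array([np.cos(a),np.sin(a),0]); u=Z
    z=np.cos(e)*h-np.sin(e)*u; x=np.cos(e)*u+np.sin(e)*h; return np.column_stack([x,np.cross(z,x),z])
def ik(g,Rm,q0=None,back=155):
    tcp=np.asarray(g,float)-back*Rm[:,2]
    def f(q):
        p,A=fk(q,PR); return np.concatenate([(p-tcp)/100,((A@T0)-Rm).ravel()])
    best=None
    seeds=[q0] if q0 is not None else [np.array([np.arctan2(g[1],g[0])-.15,a,2.2,q4,.8,q6]) for a in(.2,.7) for q4 in(0,1.5,3) for q6 in(-1.5,0,1.5)]
    for s in seeds:
        r=least_squares(f,np.clip(s,lo+.01,hi-.01),bounds=(lo,hi))
        if best is None or r.cost<best.cost: best=r
        if best.cost<1e-8: break
    return best.x,best.cost
E
python3 - <<'E'
from ik import *
print(PR.round(1))
cases={'pick':((483,-278,65),[-63,-18,27]),'place':((458,250,72),[20,45,70,90]),'pour':((565,-25,150),[-30,0,30,60,90])}
for e in(10,20,30):
  for k,(g,ds) in cases.items():
    for d in ds:
        q,c=ik(g,rot(d,e)); print(e,k,d,'OK' if c<1e-6 else 'no %.3f'%c, q.round(2))
E
```

```text
[196.7   0.   65.9 586.8  43.1 411.   81.8]
10 pick -63 OK [-0.36  1.03  2.32  3.87  1.55 -1.44]
10 pick -18 OK [-0.87  1.08  2.44  2.59  1.72 -1.77]
10 pick 27 OK [-1.09  0.99  2.1   1.57  1.4  -1.52]
10 place 20 OK [ 0.39  1.13  2.54  3.19  1.93 -1.55]
10 place 45 OK [ 0.06  1.11  2.51  2.42  1.76 -1.88]
10 place 70 OK [-0.09  1.01  2.33  1.86  1.45 -1.77]
10 place 90 OK [-0.11  0.98  2.14  1.46  1.4  -1.55]
10 pour -30 OK [ 0.07  0.81  2.36  3.73  1.43 -1.55]
10 pour 0 OK [-0.27  0.84  2.47  2.87  1.55 -1.62]
10 pour 30 OK [-0.54  0.81  2.33  2.07  1.39 -1.56]
10 pour 60 OK [-0.6   0.82  2.05  1.45  1.42 -1.29]
10 pour 90 OK [-0.53  0.88  1.75  1.02  1.67 -1.13]
20 pick -63 OK [-0.38  0.92  2.32  3.84  1.3  -1.5 ]
20 pick -18 OK [-0.85  0.96  2.43  2.64  1.44 -1.7 ]
20 pick 27 OK [-1.07  0.9   2.11  1.56  1.22 -1.44]
20 place 20 OK [ 0.39  0.99  2.54  3.18  1.61 -1.55]
20 place 45 OK [ 0.09  0.98  2.51  2.49  1.49 -1.79]
20 place 70 OK [-0.07  0.91  2.33  1.89  1.25 -1.67]
20 place 90 OK [-0.08  0.89  2.15  1.45  1.23 -1.46]
20 pour -30 OK [ 0.05  0.7   2.34  3.74  1.14 -1.63]
20 pour 0 OK [-0.27  0.71  2.44  2.88  1.23 -1.57]
20 pour 30 OK [-0.52  0.7   2.31  2.05  1.16 -1.45]
20 pour 60 OK [-0.58  0.74  2.04  1.39  1.26 -1.19]
20 pour 90 OK [-0.52  0.81  1.75  0.95  1.54 -1.08]
30 pick -63 OK [-0.4   0.82  2.3   3.84  1.03 -1.59]
30 pick -18 OK [-0.83  0.84  2.4   2.66  1.14 -1.63]
30 pick 27 OK [-1.03  0.83  2.11  1.52  1.04 -1.33]
30 place 20 OK [ 0.39  0.85  2.5   3.18  1.26 -1.56]
30 place 45 OK [ 0.12  0.84  2.48  2.53  1.19 -1.69]
30 place 70 OK [-0.02  0.81  2.32  1.89  1.04 -1.56]
30 place 90 OK [-0.05  0.81  2.15  1.42  1.06 -1.36]
30 pour -30 OK [ 0.03  0.61  2.3   3.79  0.85 -1.73]
30 pour 0 OK [-0.25  0.6   2.38  2.86  0.89 -1.52]
30 pour 30 OK [-0.48  0.61  2.27  1.98  0.92 -1.29]
30 pour 60 OK [-0.54  0.67  2.03  1.31  1.11 -1.07]
30 pour 90 OK [-0.49  0.75  1.76  0.88  1.41 -1.02]
```

```bash
cat > plan.py <<'E'
from ik import *
def now():
    s=state(); return s['joint_pos'],np.array(s['ee_pos']),R.from_euler('xyz',s['tool_rot']).as_matrix()
def sim(q,p,A,rows):
    """rows: list of (n,[tx..rz]); returns end state, prints joint peaks"""
    mx=0; qs=[]
    for n,r in rows:
        for _ in range(n):
            r=np.array(r,float); p=p+A@(r[:3]*30); A=A@R.from_rotvec(np.deg2rad(6)*r[3:]).as_matrix()
            q2,c=ik(p,A,q,0)
            if c>1e-6: print('IK fail',c,q2.round(2))
            mx=np.maximum(mx,np.abs(q2-q)/.1); q=q2; qs.append(q)
    g=p+155*A[:,2]
    print('end q',q.round(2),'peak rad/s',mx.round(2),'tcp',p.round(1),'grasp',g.round(1)); return q,p,A
def need(p,A,pt=None,At=None):
    """turn (in 6deg) then shift (in 30mm, in axes after the turn) to reach grasp pt, orientation At"""
    At=A if At is None else At
    rv=R.from_matrix(A.T@At).as_rotvec()/np.deg2rad(6); sh=At.T@(np.asarray(pt,float)-155*At[:,2]-p)/30
    print('turn',rv.round(2),np.linalg.norm(rv).round(2),'shift',sh.round(2)); return rv,sh
E
python3 - <<'E'
from plan import *
q,p,A=now()
c,s_=np.cos(np.deg2rad(-18)),np.sin(np.deg2rad(-18))
At=rot(-18,20); pre=np.array([483-75*c,-278-75*s_,66])
rv,sh=need(p,A,pre,At)
n=int(np.ceil(np.linalg.norm(rv)/1.0)); n2=int(np.ceil(np.abs(sh).max()))+1
st=sim(q,p,A,[(n,np.r_[0,0,0,rv/n])]); print(n,(rv/n).round(3),n2,(sh/n2).round(3)); st=sim(*st,[(n2,np.r_[sh/n2,0,0,0])])
rv,sh=need(st[1],st[2],[483,-278,66]); sim(*st,[(5,np.r_[sh/5,0,0,0])])
E
```

```text
turn [-2.82  7.52 -2.96] 8.56 shift [-8.03 -0.55 -1.25]
end q [-0.83  0.38  2.25  2.44  0.8  -1.23] peak rad/s [0.03 0.11 0.19 2.12 0.85 2.25] tcp [ 380.  -261.8  332.7] grasp [ 518.5 -306.8  279.7]
9 [-0.313  0.835 -0.329] 10 [-0.803 -0.055 -0.125]
end q [-0.99  1.08  2.61  2.51  1.66 -1.91] peak rad/s [0.22 0.98 0.46 0.34 0.96 0.79] tcp [ 273.1 -209.8  119. ] grasp [ 411.7 -254.8   66. ]
turn [0. 0. 0.] 0.0 shift [ 0.86 -0.    2.35]
end q [-0.85  0.96  2.43  2.64  1.44 -1.7 ] peak rad/s [0.34 0.33 0.37 0.33 0.47 0.54] tcp [ 344.5 -233.   119. ] grasp [ 483. -278.   66.]
```

step_arm(
  steps=[
    [[1,0,0,0,-0.28,0.75,-0.3],[1,0,0,0,-0.28,0.75,-0.3],[1,0,0,0,-0.28,0.75,-0.3],[1,0,0,0,-0.28,0.75,-0.3],[1,0,0,0,-0.28,0.75,-0.3],[1,0,0,0,-0.28,0.75,-0.3],[1,0,0,0,-0.28,0.75,-0.3],[1,0,0,0,-0.28,0.75,-0.3],[1,0,0,0,-0.28,0.75,-0.3],[1,0,0,0,-0.28,0.75,-0.3]],
  ],
)

```text
time_s: 3.5
ee_pos: [379.9, -261.8, 332.7]
tool_rot: [3.127, -1.219, -0.297]
contact_force: [-0.1, -0.1, 0.3]
width: 85.6
finger_force: 0.0
```

step_arm(
  steps=[
    [[1,-0.8,-0.05,-0.12,0,0,0],[1,-0.8,-0.05,-0.12,0,0,0],[1,-0.8,-0.05,-0.12,0,0,0],[1,-0.8,-0.05,-0.12,0,0,0],[1,-0.8,-0.05,-0.12,0,0,0],[1,-0.8,-0.05,-0.12,0,0,0],[1,-0.8,-0.05,-0.12,0,0,0],[1,-0.8,-0.05,-0.12,0,0,0],[1,-0.8,-0.05,-0.12,0,0,0],[1,0,0,0,0,0,0]],
  ],
)

```text
time_s: 4.5
ee_pos: [283.3, -216.7, 138.8]
tool_rot: [-3.136, -1.211, -0.315]
contact_force: [0.7, -0.1, 0.5]
width: 85.1
finger_force: 0.0
```

Run:
```python
from plan import *
log(); q,p,A=now()
At=rot(-18,20); c,s_=np.cos(np.deg2rad(-18)),np.sin(np.deg2rad(-18))
need(p,A,[483-75*c,-278-75*s_,66],At); need(p,A,[483,-278,66],At)
f=grab('side'); cv2.imwrite('pics/pre.png',f['color'][...,::-1])
f=grab('top'); P=cloud(f); z=P[...,2]
m=(np.hypot(P[...,0]-483,P[...,1]+278)<45)&(z>83)&(z<97); print('cup',cv2.minEnclosingCircle(P[m][:,:2].astype(np.float32)))
```

```text
4.5 q [-0.976  0.979  2.588  2.524  1.554 -1.827] p [ 283.3 -216.7  138.8] rpy [-3.136 -1.211 -0.315] F [ 0.7 -0.1  0.5] w 85.1 0.0
turn [-0.04  0.1  -0.  ] 0.11 shift [-0.75 -0.11 -0.14]
turn [-0.04  0.1  -0.  ] 0.11 shift [ 0.1  -0.11  2.21]
cup ((489.6029357910156, -274.1739196777344), 33.68199920654297)
```

View pics/pre.png

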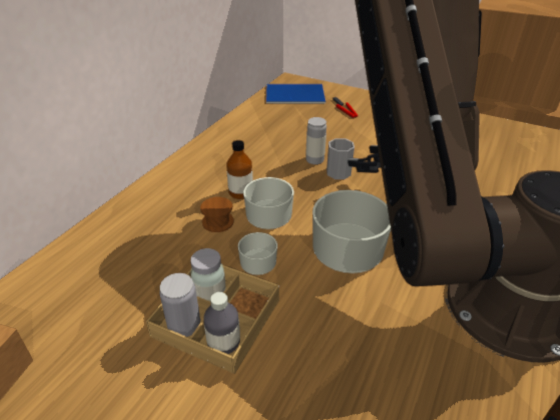

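The picture shows the open fingers at (365,160), level with the cup at (340,157) and lined up on its near side. Nothing has been disturbed. Next I approach and grip.

step_arm(
  steps=[
    [[1,-0.37,-0.06,-0.07,-0.04,0.1,0],[1,-0.38,-0.05,-0.07,0,0,0],[1,0.17,0,0.47,0,0,0],[1,0.17,0,0.47,0,0,0],[1,0.17,0,0.47,0,0,0],[1,0.17,0,0.47,0,0,0],[1,0.17,0,0.47,0,0,0],[1,0,0,0,0,0,0]],
  ],
)

```text
time_s: 5.4
ee_pos: [346.8, -233.6, 124.1]
tool_rot: [3.127, -1.233, -0.298]
contact_force: [-1.1, -0.2, -0.2]
width: 85.6
finger_force: 0.0
```

Run:
```python
from plan import *
log(); q,p,A=now(); print((p+155*A[:,2]).round(1)); need(p,A,[483,-278,66],rot(-18,20))
```

```text
5.4 q [-0.847  0.943  2.431  2.636  1.435 -1.695] p [ 346.8 -233.6  124.1] rpy [ 3.127 -1.233 -0.298] F [-1.1 -0.2 -0.2] w 85.6 0.0
[ 485.9 -278.7   72.7]
turn [-0.01 -0.1   0.05] 0.12 shift [-0.19  0.01 -0.02]
```

step_arm(
  steps=[
    [[1,-0.19,0,-0.02,0,-0.1,0.05],[0,0,0,0,0,0,0],[-1,0,0,0,0,0,0],[-1,0,0,0,0,0,0],[-1,0,0,0,0,0,0],[-1,0,0,0,0,0,0],[-1,0,0,0,0,0,0],[-1,0,0,0,0,0,0],[-1,0,0,0,0,0,0],[-1,0,0,0,0,0,0]],
  ],
  newtons=40,
)

```text
time_s: 6.4
ee_pos: [342.4, -232.3, 116.9]
tool_rot: [-3.13, -1.216, -0.327]
contact_force: [-4.7, 0.7, 5.4]
width: 65.6
finger_force: 43.6
```

Run:
```python
from plan import *
log(); q,p,A=now(); print((p+155*A[:,2]).round(1))
u=A.T@Z; print('up in tool',u.round(3))
# lift 145, then turn to heading 45 (about up), then go over tub
d=np.array([.707,.707,0]); m=np.array([.707,-.707,0])
up=u*145/30; n=6
print('lift',up.round(2)); st=sim(q,p,A,[(n,np.r_[up/n,0,0,0])])
tg=np.array([565,-25,0])+15*d-25*m; tg[2]=205
At=rot(45,20); rv,sh=need(st[1],st[2],tg,At)
n=11; st=sim(*st,[(n,np.r_[0,0,0,rv/n])]); print((rv/n).round(3))
n=10; st=sim(*st,[(n,np.r_[sh/n,0,0,0])]); print((sh/n).round(3))
```

```text
6.4 q [-0.854  0.964  2.439  2.635  1.443 -1.701] p [ 342.4 -232.3  116.9] rpy [-3.13  -1.216 -0.327] F [-4.7  0.7  5.4] w 65.6 43.6
[ 480.6 -277.3   63.1]
up in tool [ 0.938 -0.004 -0.347]
lift [ 4.53 -0.02 -1.68]
end q [-0.85  0.53  2.42  2.55  1.05 -1.45] peak rad/s [0.   0.73 0.14 0.24 0.72 0.52] tcp [ 342.4 -232.3  261.9] grasp [ 480.6 -277.3  208.1]
turn [ 9.86  0.02 -3.66] 10.52 shift [ 1.86 -0.47  5.48]
end q [-0.95  0.56  2.26  1.31  1.29 -1.24] peak rad/s [0.19 0.04 0.18 1.29 0.33 0.25] tcp [ 342.4 -232.3  261.9] grasp [ 445.4 -129.4  208.9]
[ 0.897  0.002 -0.332]
end q [-0.52  0.58  2.21  1.69  1.15 -1.2 ] peak rad/s [0.43 0.04 0.13 0.4  0.15 0.08] tcp [454.9 -99.7 258. ] grasp [557.9   3.3 205. ]
[ 0.186 -0.047  0.548]
```

step_arm(
  steps=[
    [[-1,0.4,0,-0.15,0,0,0],[-1,0.8,0,-0.3,0,0,0],[-1,0.85,0,-0.31,0,0,0],[-1,0.85,0,-0.31,0,0,0],[-1,0.85,0,-0.31,0,0,0],[-1,0.7,0,-0.26,0,0,0],[-1,0.3,0,-0.11,0,0,0],[-1,0,0,0,0,0,0]],
  ],
)

```text
time_s: 7.2
ee_pos: [342.6, -232.9, 269.2]
tool_rot: [-3.134, -1.217, -0.323]
contact_force: [-1.2, 0.7, -3.6]
width: 65.3
finger_force: 45.4
```

step_arm(
  steps=[
    [[-1,0,0,0,0.7,0,-0.26],[-1,0,0,0,0.9,0,-0.33],[-1,0,0,0,0.9,0,-0.33],[-1,0,0,0,0.9,0,-0.33],[-1,0,0,0,0.9,0,-0.33],[-1,0,0,0,0.9,0,-0.33],[-1,0,0,0,0.9,0,-0.33],[-1,0,0,0,0.9,0,-0.33],[-1,0,0,0,0.9,0,-0.33],[-1,0,0,0,0.9,0,-0.33],[-1,0,0,0,0.8,0,-0.3],[-1,0,0,0,0.26,0,-0.1]],
  ],
)

```text
time_s: 8.4
ee_pos: [342.8, -233.2, 267.3]
tool_rot: [-3.125, -1.222, 0.772]
contact_force: [1.1, 0.1, -3.5]
width: 65.3
finger_force: 45.3
```

Run:
```python
from plan import *
log(); q,p,A=now(); d=np.array([.707,.707,0]); m=np.array([.707,-.707,0])
tg=np.array([565,-25,0])+15*d-25*m; tg[2]=190
rv,sh=need(p,A,tg,rot(45,20)); print(p+155*A[:,2]); print(sh/9)
f=grab('top'); cv2.imwrite('pics/held.png',f['color'][...,::-1])
```

```text
8.4 q [-0.946  0.549  2.254  1.298  1.297 -1.217] p [ 342.8 -233.2  267.3] rpy [-3.125 -1.222  0.772] F [ 1.1  0.1 -3.5] w 65.3 45.3
turn [-0.04 -0.01 -0.04] 0.06 shift [ 1.22 -0.5   5.72]
[ 445.40697285 -129.78897782  214.35448147]
[ 0.13561883 -0.05604828  0.6352419 ]
```

View pics/held.png

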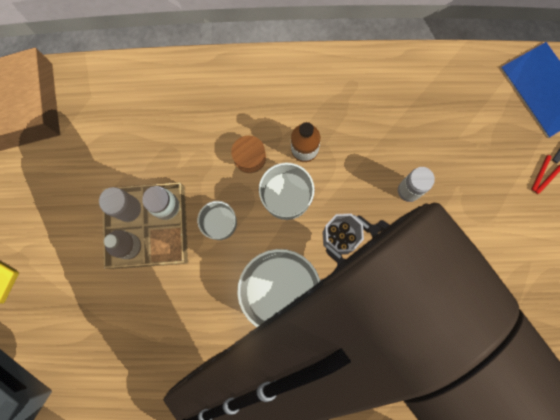

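The frame shows the cup held upright at (343,235) with the knobs in it, and everything else in place. I now carry it over the tub.

step_arm(
  steps=[
    [[-1,0.1,-0.05,0.4,0,0,0],[-1,0.13,-0.06,0.66,0,0,0],[-1,0.13,-0.06,0.66,0,0,0],[-1,0.13,-0.06,0.66,0,0,0],[-1,0.13,-0.06,0.66,0,0,0],[-1,0.13,-0.06,0.66,0,0,0],[-1,0.13,-0.05,0.66,0,0,0],[-1,0.13,-0.05,0.66,0,0,0],[-1,0.13,-0.05,0.5,0,0,0],[-1,0.08,0,0.2,0,0,0],[-1,-0.5,0,0.18,0,0,0],[-1,-0.5,0,0.18,0,0,0]],
  ],
)

```text
time_s: 9.65
ee_pos: [454.8, -99.1, 212.1]
tool_rot: [-3.135, -1.221, 0.778]
contact_force: [-0.6, -0.5, -2.2]
width: 65.4
finger_force: 45.3
```

Run:
```python
from plan import *
log(); q,p,A=now(); d=np.array([.707,.707,0]); m=np.array([.707,-.707,0])
tg=np.array([565,-25,0])+15*d-25*m; tg[2]=150
need(p,A,tg,rot(45,20)); g=p+155*A[:,2]; print(g)
c0=A.T@Z
st=(q,p,A)
for k in range(5):
    B=A@R.from_rotvec([0,0,np.deg2rad(60+24*k)]).as_matrix(); c=B@c0; v=-Z+c[2]*c; v/=np.linalg.norm(v)
    lip=g+25*c+33*v-np.array([565,-25,0]); print(60+24*k,'tilt',np.degrees(np.arccos(c[2])).round(),'lip rel tub',lip.round(),'down in tool',(-B.T@Z).round(2),'c',c.round(2))
```

```text
9.65 q [-0.52   0.688  2.225  1.748  1.17  -1.328] p [454.8 -99.1 212.1] rpy [-3.135 -1.221  0.778] F [-0.6 -0.5 -2.2] w 65.4 45.3
turn [ 0.    0.01 -0.03] 0.03 shift [-0.29  0.02  0.09]
[557.83493387   3.83964299 158.93835624]
60 tilt 56.0 lip rel tub [ 15.  -4. 146.] down in tool [-0.47  0.81  0.34] c [ 0.46 -0.69  0.56]
84 tilt 78.0 lip rel tub [  7.   1. 132.] down in tool [-0.1   0.93  0.34] c [ 0.46 -0.86  0.21]
108 tilt 99.0 lip rel tub [ -1.  10. 122.] down in tool [0.29 0.89 0.34] c [ 0.33 -0.93 -0.16]
132 tilt 118.0 lip rel tub [ -6.  22. 118.] down in tool [0.63 0.7  0.34] c [ 0.11 -0.87 -0.47]
156 tilt 134.0 lip rel tub [ -6.  33. 118.] down in tool [0.86 0.38 0.34] c [-0.17 -0.71 -0.69]
```

step_arm(
  steps=[
    [[-1,0,0,0,0,0,0.6],[-1,0,0,0,0,0,1],[-1,0,0,0,0,0,1],[-1,0,0,0,0,0,1],[-1,0,0,0,0,0,1],[-1,0,0,0,0,0,1],[-1,0,0,0,0,0,1],[-1,0,0,0,0,0,1],[-1,0,0,0,0,0,1],[-1,0,0,0,0,0,1],[-1,0,0,0,0,0,1],[-1,-0.16,0.78,0.29,0,0,1]],
  ],
)

```text
time_s: 10.85
ee_pos: [459.1, -103.4, 189.0]
tool_rot: [-1.94, -0.329, -0.662]
contact_force: [-0.1, -0.2, -4.0]
width: 65.1
finger_force: 45.4
```

step_arm(
  steps=[
    [[-1,0,0,0,0,0,0.7],[-1,0,0,0,0,0,0.7],[-1,0,0,0,0,0,0.7],[-1,0,0,0,0,0,0.7],[-1,0,0,0,0,0,0.8],[-1,0,0,0,0,0,0.8],[-1,0,0,0,0,0,1],[-1,0,0,0,0,0,1],[-1,0,0,0,0,0,1],[-1,0,0,0,0,0,1],[-1,0,0,0,0,0,1],[-1,0,0,0,0,0,1]],
  ],
)

```text
time_s: 12.05
ee_pos: [459.2, -103.6, 187.5]
tool_rot: [-2.03, 0.687, -1.09]
contact_force: [0.1, 1.2, -2.2]
width: 65.3
finger_force: 45.9
```

step_arm(
  steps=[
    [[-1,0,0,0,0,0,1],[-1,0,0,0,0,0,1],[-1,0,0,0,0,0,1],[-1,0,0,0,0,0,0],[-1,0,0,0,0,0,0],[-1,0,0,0,0,0,0],[-1,0,0,0,0,0,0]],
  ],
)

```text
time_s: 12.75
ee_pos: [459.3, -103.7, 187.6]
tool_rot: [-2.203, 0.952, -1.323]
contact_force: [0.1, 0.2, -2.6]
width: 64.9
finger_force: 45.9
```

Run:
```python
from plan import *
s=log(); q,p,A=now(); print((p+155*A[:,2]).round(1))
f=grab('side'); g=grab('top')
a=cv2.resize(f['color'][...,::-1][150:260,200:360],None,fx=3,fy=3); b=cv2.resize(g['color'][...,::-1][130:240,220:380],None,fx=3,fy=3)
cv2.imwrite('pics/pour.png',np.vstack([a,b])[:600*2][::1] if 0 else cv2.resize(np.hstack([a,b]),(800,275)))
```

```text
12.75 q [-0.524  0.746  2.215  1.763  1.18   1.238] p [ 459.3 -103.7  187.6] rpy [-2.203  0.952 -1.323] F [ 0.1  0.2 -2.6] w 64.9 45.9
[562.2  -0.7 134.5]
```

View pics/pour.png

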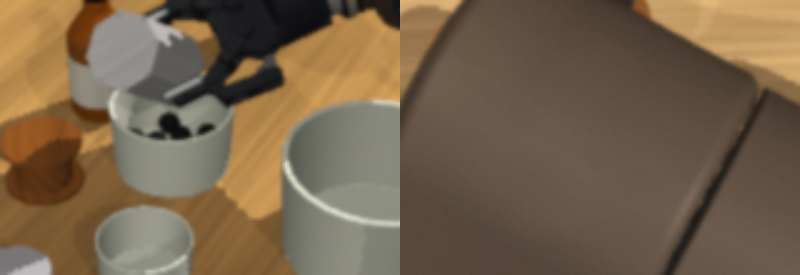

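The left crop shows the cup tipped at (150,55) with at least four black knobs inside the middle tub at (170,130). The arm hides the tub in the top view. I'll tip a little further and shake, then look again.

step_arm(
  steps=[
    [[-1,0,0,0,0,0,1],[-1,0,0,0,0,0,1],[-1,0,0,0,0,0,-1],[-1,0,0,0,0,0,-1],[-1,0,0,0,0,0,1],[-1,0,0,0,0,0,1],[-1,0,0,0,0,0,0],[-1,-0.8,-0.3,-0.3,0,0,0],[-1,-0.8,-0.3,-0.3,0,0,0],[-1,0,0,0,0,0,0],[-1,0,0,0,0,0,0]],
  ],
)

```text
time_s: 13.95
ee_pos: [461.4, -104.9, 242.1]
tool_rot: [-2.438, 1.105, -1.596]
contact_force: [0.8, 0.1, -1.9]
width: 65.2
finger_force: 45.9
```

Run:
```python
from plan import *
s=log(); q,p,A=now(); print((p+155*A[:,2]).round(1))
f=grab('side'); cv2.imwrite('pics/pour2.png',cv2.resize(f['color'][...,::-1][150:240,210:330],None,fx=6,fy=6,interpolation=cv2.INTER_CUBIC))
u=A.T@Z; print('up in tool',u.round(3)); 
# return turn to upright heading 48
need(p,A,[458,250,220],rot(48,20))
```

```text
13.95 q [-0.524  0.622  2.195  1.703  1.157  1.599] p [ 461.4 -104.9  242.1] rpy [-2.438  1.105 -1.596] F [ 0.8  0.1 -1.9] w 65.2 45.9
[564.3  -1.9 189. ]
up in tool [-0.893 -0.291 -0.343]
turn [  0.11  -0.66 -27.16] 27.17 shift [ 2.29 -8.    3.27]
```

View pics/pour2.png

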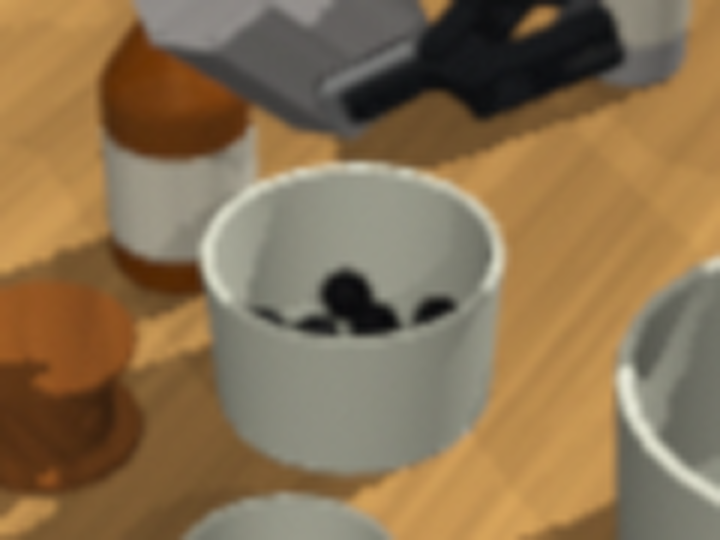

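Five knobs are visible in the tub, at (265,315), (315,325), (345,290), (372,318) and (437,308). The sixth is probably hidden behind the wall. I roll the cup back upright and then check the tub from above.

step_arm(
  steps=[
    [[-1,0,0,0,0,0,-1],[-1,0,0,0,0,0,-1],[-1,0,0,0,0,0,-1],[-1,0,0,0,0,0,-1],[-1,0,0,0,0,0,-1],[-1,0,0,0,0,0,-1],[-1,0,0,0,0,0,-1],[-1,0,0,0,0,0,-1],[-1,0,0,0,0,0,-1],[-1,0,0,0,0,0,-1],[-1,0,0,0,0,0,-1],[-1,0,0,0,0,0,-1]],
  ],
)

```text
time_s: 15.2
ee_pos: [461.4, -104.9, 240.7]
tool_rot: [-1.921, -0.0, -0.784]
contact_force: [0.3, -0.2, -2.0]
width: 65.1
finger_force: 45.9
```

step_arm(
  steps=[
    [[-1,0,0,0,0,0,-1],[-1,0,0,0,0,0,-1],[-1,0,0,0,0,0,-1],[-1,0,0,0,0,0,-1],[-1,0,0,0,0,0,-1],[-1,0,0,0,0,0,-1],[-1,0,0,0,0,0,-1],[-1,0,0,0,0,0,-1],[-1,0,0,0,0,0,-1],[-1,0,0,0,0,0,-1],[-1,0,0,0,0,0,-1],[-1,0,0,0,0,0,-1]],
  ],
)

```text
time_s: 16.4
ee_pos: [461.4, -104.9, 240.7]
tool_rot: [-2.44, -1.105, 0.029]
contact_force: [1.0, 0.3, -2.2]
width: 65.0
finger_force: 45.8
```

step_arm(
  steps=[
    [[-1,0,0,0,0,0,-1],[-1,0,0,0,0,0,-1],[-1,0,0,0,0,0,-1],[-1,0,0,0,0,0,0],[-1,0,0,0,0,0,0]],
  ],
)

```text
time_s: 16.9
ee_pos: [461.4, -104.9, 241.2]
tool_rot: [-3.122, -1.221, 0.766]
contact_force: [-0.2, 0.9, -0.7]
width: 65.2
finger_force: 45.8
```

Run:
```python
from plan import *
s=log(); q,p,A=now(); g=p+155*A[:,2]; print(g.round(1))
At=rot(48,20); rv,sh=need(p,A,[458,250,220],At)
n=int(np.ceil(np.linalg.norm(rv)+.01)); st=sim(q,p,A,[(n,np.r_[0,0,0,rv/n])]); n=10
# two legs: up 35 then across
st=sim(*st,[(n,np.r_[sh/n,0,0,0])]); print((sh/n).round(3))
rv,sh=need(st[1],st[2],[458,250,75]); st=sim(*st,[(6,np.r_[sh/6,0,0,0])])
```

```text
16.9 q [-0.524  0.624  2.195  1.703  1.157 -1.223] p [ 461.4 -104.9  241.2] rpy [-3.122 -1.221  0.766] F [-0.2  0.9 -0.7] w 65.2 45.8
[564.3  -1.9 188. ]
turn [ 0.46  0.01 -0.24] 0.52 shift [ 2.32 -8.    3.26]
end q [-0.53  0.63  2.19  1.65  1.17 -1.22] peak rad/s [0.02 0.02 0.09 0.54 0.17 0.02] tcp [ 461.4 -104.9  241.2] grasp [558.9   3.3 188.2]
end q [ 0.06  0.5   2.46  2.3   1.09 -1.42] peak rad/s [0.79 0.16 0.42 0.81 0.13 0.3 ] tcp [360.5 141.8 273. ] grasp [458. 250. 220.]
[ 0.232 -0.8    0.326]
turn [0. 0. 0.] 0.0 shift [-4.54 -0.    1.65]
end q [ 0.06  0.96  2.49  2.42  1.45 -1.79] peak rad/s [0.   0.79 0.17 0.33 0.64 0.76] tcp [360.5 141.8 128. ] grasp [458. 250.  75.]
```

step_arm(
  steps=[
    [[-1,0.2,-0.5,0.2,0.46,0,-0.24],[-1,0.24,-0.8,0.32,0,0,0],[-1,0.24,-0.8,0.32,0,0,0],[-1,0.24,-0.8,0.32,0,0,0],[-1,0.24,-0.8,0.32,0,0,0],[-1,0.24,-0.8,0.32,0,0,0],[-1,0.24,-0.8,0.32,0,0,0],[-1,0.24,-0.8,0.32,0,0,0],[-1,0.24,-0.8,0.32,0,0,0],[-1,0.24,-0.8,0.32,0,0,0],[-1,0.1,-0.3,0.15,0,0,0],[-1,0,0,0,0,0,0]],
  ],
)

```text
time_s: 18.1
ee_pos: [360.3, 143.8, 277.4]
tool_rot: [3.132, -1.221, 0.852]
contact_force: [0.1, -1.0, -1.4]
width: 65.4
finger_force: 45.9
```

Run:
```python
from plan import *
s=log(); q,p,A=now(); g=p+155*A[:,2]; print(g.round(1))
need(p,A,[458,250,75],rot(48,20))
f=grab('top'); P=cloud(f); cv2.imwrite('pics/top2.png',f['color'][...,::-1]) 
cr=f['color'][...,::-1]
a=cv2.resize(cr[150:235,245:330],(400,400),interpolation=cv2.INTER_CUBIC); b=cv2.resize(cr[160:290,80:210],(400,400),interpolation=cv2.INTER_CUBIC)
cv2.imwrite('pics/chk.png',np.hstack([a,b]))
z=P[...,2]; m=(np.hypot(P[...,0]-g[0],P[...,1]-g[1])<50)&(z>g[2]+14)&(z<g[2]+40); Q=P[m]
print(len(Q), cv2.minEnclosingCircle(Q[:,:2].astype(np.float32)) if len(Q) else '', np.median(Q[:,2]))
```

```text
18.1 q [ 0.066  0.482  2.453  2.299  1.078 -1.411] p [360.3 143.8 277.4] rpy [ 3.132 -1.221  0.852] F [ 0.1 -1.  -1.4] w 65.4 45.9
[457.3 252.4 224.3]
turn [-0.04  0.01  0.05] 0.06 shift [-4.69  0.05  1.66]
523 ((452.0044860839844, 246.25611877441406), 46.70943069458008) 248.49186869673838
```

View pics/chk.png

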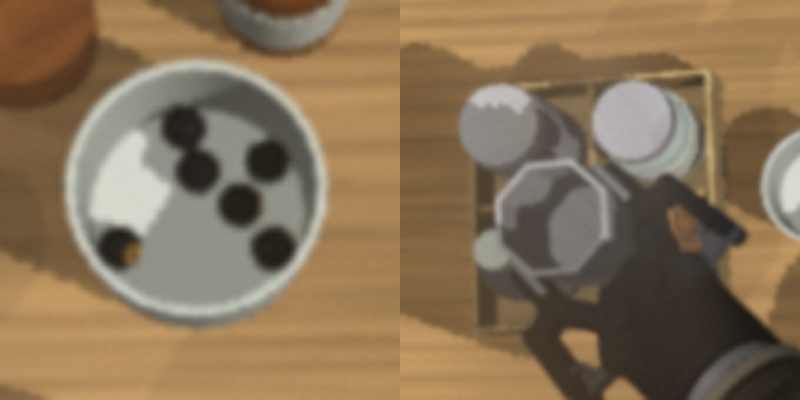

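All six knobs are in the tub, near (183,128), (198,170), (268,160), (240,205), (272,248) and (120,248). The empty cup is above the crate, its rim centred at (554,217) in the right half. I check that centre by casting a ray, then lower.

Run:
```python
from plan import *
f=load('top'); M=f['cam_to_world']; d=M[:3,:3]@rays(f)[230:232,130].mean(0); o=M[:3,3]
P=cloud(f); q,p,A=now(); g=p+155*A[:,2]
z=P[...,2]; w=P[195:262,95:165]; print('rim z',np.nanpercentile(w[...,2],[50,90,97]).round())
for h in (g[2]+27,): print('cup centre',(o+d*(h-o[2])/d[2]).round(1),'grasp',g.round(1))
need(p,A,[456.5,248,72],rot(48,20))
```

```text
rim z [122. 253. 263.]
cup centre [458.6 253.2 251.2] grasp [458.  251.6 224.2]
turn [-0.02  0.01  0.04] 0.05 shift [-4.81  0.03  1.62]
```

step_arm(
  steps=[
    [[-1,-0.5,0,0.16,0,0,0],[-1,-0.8,0,0.27,0,0,0],[-1,-0.8,0.03,0.27,0,0,0],[-1,-0.8,0,0.27,0,0,0],[-1,-0.8,0,0.27,0,0,0],[-1,-0.5,0,0.17,0,0,0],[-1,-0.3,0,0.1,0,0,0],[-1,0,0,0,0,0,0],[-1,0,0,0,0,0,0]],
  ],
)

```text
time_s: 19.05
ee_pos: [360.2, 138.4, 135.2]
tool_rot: [3.131, -1.221, 0.849]
contact_force: [-0.2, -0.6, -2.3]
width: 65.5
finger_force: 45.9
```

Run:
```python
from plan import *
s=log(); q,p,A=now(); print((p+155*A[:,2]).round(1)); need(p,A,[457,248,71],rot(48,20)); print('down',(-A.T@Z).round(3))
```

```text
19.05 q [ 0.05   0.938  2.499  2.405  1.435 -1.784] p [360.2 138.4 135.2] rpy [ 3.131 -1.221  0.849] F [-0.2 -0.6 -2.3] w 65.5 45.9
[457.7 246.6  82.1]
turn [0.01 0.   0.04] 0.04 shift [-0.34 -0.05  0.14]
down [-0.94  -0.004  0.342]
```

step_arm(
  steps=[
    [[-1,-0.1,-0.03,0.05,0,0,0],[-1,-0.1,-0.02,0.05,0,0,0],[-1,-0.08,0,0.03,0,0,0],[-1,0,0,0,0,0,0],[-1,0,0,0,0,0,0]],
  ],
)

```text
time_s: 19.55
ee_pos: [359.5, 140.2, 125.6]
tool_rot: [3.13, -1.221, 0.85]
contact_force: [-0.2, 0.0, -2.0]
width: 65.3
finger_force: 45.9
```

step_arm(
  steps=[
    [[-1,-0.04,0,0.015,0,0,0],[-1,-0.04,0,0.015,0,0,0],[-1,0,0,0,0,0,0]],
  ],
)

```text
time_s: 19.85
ee_pos: [359.6, 140.2, 123.3]
tool_rot: [3.129, -1.223, 0.85]
contact_force: [-0.5, -1.2, 4.4]
width: 65.2
finger_force: 46.2
```

```bash
python3 -c "
from plan import *
log(); q,p,A=now(); print((p+155*A[:,2]).round(1))"
```

```text
19.85 q [ 0.055  0.974  2.495  2.413  1.463 -1.806] p [359.6 140.2 123.3] rpy [ 3.129 -1.223  0.85 ] F [-0.5 -1.2  4.4] w 65.2 46.2
[457.2 248.4  70.4]
```

Contact with the liner is felt (+4.4 N, grasp at z = 70.4 mm as expected). I release and back out along the fingers.

step_arm(
  steps=[
    [[0.5,0,0,0,0,0,0],[0.65,0,0,0,0,0,0],[0.8,0,0,0,0,0,0],[0.8,0,0,0,0,0,0],[0.8,0,0,0,0,0,0],[0.8,0,0,0,0,0,0]],
  ],
)

```text
time_s: 20.45
ee_pos: [359.6, 140.2, 123.0]
tool_rot: [3.13, -1.221, 0.85]
contact_force: [0.1, 0.7, 0.5]
width: 76.7
finger_force: 0.0
```

```bash
python3 -c "
from plan import *
log(); q,p,A=now(); st=sim(q,p,A,[(10,[0,0,-.5,0,0,0])])"
```

```text
20.45 q [ 0.056  0.975  2.495  2.413  1.461 -1.806] p [359.6 140.2 123. ] rpy [ 3.13  -1.221  0.85 ] F [0.1 0.7 0.5] w 76.7 0.0
IK fail 0.0018795556214272048 [-0.41  1.04  2.79  2.03  1.48 -2.22]
end q [-0.41  1.04  2.79  2.03  1.48 -2.22] peak rad/s [0.59 0.2  0.32 0.55 0.53 0.64] tcp [265.3  35.5 174.4] grasp [362.8 143.7 121.3]
```

step_arm(
  steps=[
    [[0.8,0,0,-0.2,0,0,0],[0.8,0,0,-0.4,0,0,0],[0.8,0,0,-0.5,0,0,0],[0.8,0,0,-0.5,0,0,0],[0.8,0,0,-0.5,0,0,0],[0.8,0,0,-0.5,0,0,0],[0.8,0.7,0,-0.25,0,0,0],[0.8,0.7,0,-0.25,0,0,0],[0.8,0.7,0,-0.25,0,0,0],[0.8,0.7,0,-0.25,0,0,0],[0.8,0.5,0,-0.2,0,0,0],[0.8,0,0,0,0,0,0]],
  ],
)

```text
time_s: 21.65
ee_pos: [309.3, 85.9, 256.8]
tool_rot: [3.12, -1.223, 0.859]
contact_force: [0.4, -0.2, 0.0]
width: 76.9
finger_force: 0.0
```

Run:
```python
from plan import *
log()
f=grab('top'); P=cloud(f); z=P[...,2]; Q=P[(np.hypot(P[...,0]-458,P[...,1]-250)<44)&(z>90)&(z<103)]
print('cup',cv2.minEnclosingCircle(Q[:,:2].astype(np.float32)),np.median(Q[:,2]),len(Q))
for n,x,y,lo,hi,r in(('tub',565,-25,62,78,75),('spray',569,-307,118,135,50),('reel',659,60,44,56,60)):
    Q=P[(np.hypot(P[...,0]-x,P[...,1]-y)<r)&(z>lo)&(z<hi)]; print(n,cv2.minEnclosingCircle(Q[:,:2].astype(np.float32)))
cv2.imwrite('pics/final.png',cv2.resize(f['color'][...,::-1],None,fx=1.4,fy=1.4))
```

```text
21.65 q [-0.146  0.562  2.625  2.173  1.249 -1.619] p [309.3  85.9 256.8] rpy [ 3.12  -1.223  0.859] F [ 0.4 -0.2  0. ] w 76.9 0.0
cup ((460.2491149902344, 250.38409423828125), 35.305572509765625) 95.67218188788013 111
tub ((565.0364990234375, -25.304107666015625), 60.4012451171875)
spray ((569.6416015625, -306.01812744140625), 25.43449592590332)
reel ((658.7683715820312, 59.07232666015625), 38.706626892089844)
```

View pics/final.png

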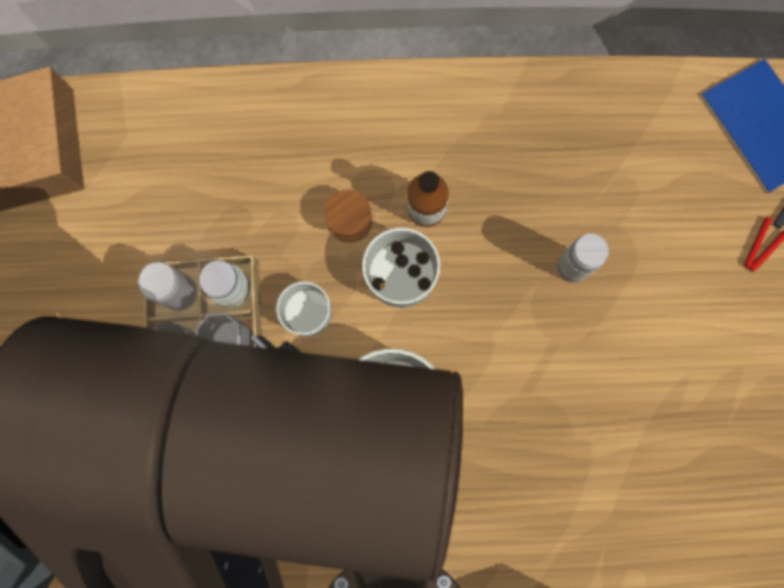

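The cup stands in the free cell at about (460, 250), with its rim at 96 mm. All six knobs are in the tub at (401,267), the visible bystanders haven't moved, and the gripper touches nothing.

```bash
python3 -c "
from plant import sign_off
print(sign_off())"
```

```text
the job is handed in; nothing more can be done
None
```

The job is handed in at about 22 s on the robot's clock: all six knobs are in the middle tub and the empty cup stands released in the crate's free cell, within about 3 mm of its centre; tub, can and reel measured unmoved, the bottle, jar and tin looked unmoved, and the arm hid the flask in the last picture.

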